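# Shut and lock out the sealer's air valve

### The arm

A 6-joint arm with a two-finger parallel gripper is mounted at the origin on the work surface. World frame = base frame: x ahead of the robot, y to its left, z up, the work surface at z = 0. Lengths are in m, angles in rad, forces in N, time in s.
With the tool pointing down it reaches from about 0.3 to 0.75 m from the base axis. Payload 8.5 kg.
Tool frame: the origin (TCP) lies midway between the tips of the shut fingers; the grasp point (between the pads) lies 19 mm behind it; z points along the fingers, y is the line along which they close (so a half turn about z gives the same grasp; the last joint's range is limited). The gripper opens to 85 mm and grips with 20 to 120 N. Pads are 22 mm wide; open, the fingers measure 114 mm over their backs; the gripper's body (76 mm by 85 mm) begins 54 mm behind the grasp point. The pads swing forward as they close: fully open they stand 13 mm farther back than shut.
Start: joints at [-1.521, 0.381, 1.297, -0, 1.464, -0.215], TCP at [0.144, -0.531, 0.231] pointing down, gripper open.
Joint ranges: [-3.11, 3.11], [-0.89, 2.33], [0.22, 2.48], [-1.42, 4.56], [0.17, 2.85], [-2.88, 2.88]. Speed limits (rad/s): [2.39, 2.39, 3.14, 3.14, 3.14, 3.14].

### API

Orientations are given as a rotation vector (axis times angle).
In Python, from workcell import get_obs, snapshot, camera_model, hand_in, find_in, place_of gives the robot as it stands.
- The arm moves only by the tool move_arm, never from a script. Its argument "commands" is a list that holds one entry, the list of rows, each a list of 6 numbers: the shift along the tool's x, y, z each as a share of 3 cm, from -1 to 1, then the turn, a rotation vector about the tool's x, y, z each as a share of 6 degrees, from -1 to 1. A call has 1 to 20 rows; each row shifts and turns the commanded pose from where the row before left it, along the tool's axes as they then stand; what a row does not reach is not made up. A row lasts 1/10 s, in which the tool goes at most 50 mm and 8.59 degrees, less where a joint would pass 70% of its speed; a pose out of reach is approached as far as the arm can. A call with a number of a shift or a turn outside -1 to 1 is refused whole. A call with a gripper value outside its range is refused whole. "grip" is the opening, from -1 (shut) to 1 (fully open), set as the call begins (left out, the last holds). The fingers move at their own pace and stop on an object; "grip_force" is the grip in N (left out, the last holds). Time passes only in rows, so rows that do not move let the fingers close. It gives the time, the measured TCP pose, the force, the opening and the grip force at its end, in the units of the state.
- get_obs(): the state, without advancing time (a new reading comes with each control period).
- snapshot(name): name is "scene" or "top" or "wrist"; returns (picture, depth): 400x640x3 uint8, blue, green, red; 400x640 float32, m along the optical axis (not along the pixel's ray), 0 where there is no reading.
- camera_model(name): a dict with "mtx" (3x3 intrinsics, pixels), "k1" (the pictures are not rectified: a ray, as slopes to the right and down, at radius r is drawn at 1 + k1 r^2 times it, then the intrinsics apply), "pose" (4x4, takes a point from camera to world coordinates). Camera axes: x right, y down, z forward; pixel columns grow to the right and rows downward; lengths in m; the calibration is good to about 2 mm. A picture is of the moment at which its call begins: read the wrist's pose just before it. camera_model takes no time and is no camera call; for the wrist camera it gives the pose at the moment of the call.
- hand_in(): hands the job in; it is judged then, once.
Trained networks look in the newest picture that a camera, given by its name, has taken for a name from the list of things; names that differ only in an ending like _2 or _b are one class to them, and where a whole thing is asked for, a point or a joint stands for the part that bears it (a point fixed in the world has none). Each returns a list of dicts, best first, with "score" (0 to 1); they miss things now and then, are a little off and sometimes report something else, mostly with a low value. They report only what shows in the picture. A call takes as long as a camera call. They do not tell look-alikes from the thing itself.
- find_in(camera, thing): "extent" ([centre column, centre row, width, height] in pixels, round what is visible of it).
- place_of(camera, thing): "position" ([column, row] in pixels: a listed point, or the origin of a listed thing).
The state is a dict: "clock": time; "q": joint angles; "joint_velocities": joint speeds; "tau": joint torques, N m; "ee_pos": TCP position; "ee_rot": TCP orientation; "force": force on the tool from outside, world axes, zero at the start; "moment": the same for the moment, N m; "width": finger opening in m; "grasp_force": force on a finger pad.
Only numpy, scipy, OpenCV 4.12 (cv2) and the standard library are available. Lean on these libraries where they do the work, as an engineer would, in place of code of your own. Each camera call takes 0.05 s, during which the arm holds its last target. There are 200 camera calls.

### The job

Lock out the air to the carton sealer: first take the green spray can out of the yellow valve handle's way and stand it upright, wholly on the square black mat. Then turn the yellow handle a quarter turn, as far as its stop, so that it lies across its pipe, and after that swing the red hasp over it and right down into its black catch. Leave the blue valve open and do not disturb the other things on the table or tip the can over.

Things in the scene. Friction and masses are not known exactly. Their poses are not given: they have to be found in the camera images.
- valve_axis (a point): a point on the yellow handle's vertical turning axis, at mid-thickness of the handle, 100 above the table; fixed to the air manifold. Its axes are the manifold's: called X, Y, Z here, Z up, with X and Y measured in mm from this axis and Z from the table
- manifold: bolted-down air manifold, origin under point valve_axis at table level, axes X, Y, Z. Plate X -25 to 95, Y -215 to 205, 8 thick. Two copper pipes, tops at Z = 62, run along X from X = -75 to a blue header pipe (X 55 to 89, top Z = 69): one under the yellow valve at Y = 0, one under the blue valve at Y = -110. The black hasp bracket stands at X -36 to 36, Y 152 to 181, up to Z = 127
- catch (a point): where the hasp's tab comes to rest: top of the black catch post at X = 46, Y = 100, Z = 114. The post is 26 (X) x 42 (Y), with two small horns at its ends up to Z = 129
- valve_yellow (a joint): the yellow handle's angle: 0 = open, pointing to manifold -X along its pipe (towards the robot); it grows clockwise seen from above; 1.571 = shut against the hard stop, pointing to manifold +Y, under where the hasp comes down. Stiff (0.4 N m of friction), it stays where it is left
- yellow_tip (a point): middle of the free end of the yellow handle, 115 from its turning axis and 100 above the table. The handle is a flat bar 18 wide; its yellow grip, from 40 to 115 from the axis, is 16 tall (Z 92 to 108). It may be pushed on its side; its axes turn with the handle (at 0 they are the manifold's)
- valve_blue (a joint): the blue handle's angle, 0 = open (along its pipe, to manifold -X); same make as the yellow one. It must stay open
- blue_tip (a point): middle of the free end of the blue handle, 115 from its axis, which is at manifold X = 0, Y = -110; 100 above the table
- hasp (a joint): the red hasp's angle: 0 = shut, lying level over the shut handle with its side tab between the horns of the catch; 1.571 = standing upright; 2.0 = leaning away from the valve against its stop. Its hinge is stiff (0.09 N m of friction), so it stays at any angle and has to be pushed all the way down. It starts a little beyond upright
- hasp_hinge (a point): middle of the hasp's hinge line, fixed on the manifold at X = 0, Y = 160, Z = 118; the hinge line runs along manifold X
- hasp_end (a point): middle of the hasp's free edge, 80 from the hinge line. Red plate 56 wide (X -28 to 28), 80 long, 4 thick; two lips 20 deep near the free end, 48 apart, come down either side of the handle; a side tab points to +X. Shut, it reaches from the hinge to Y = 80, top at Z = 120. Shut it by pushing its back (the face away from the valve) over towards the valve, then down
- can_center (a point): centre, half-way up, of the green spray can with white cap: upright, 52 across, 165 tall (cap 48 across above 131), about 250 g. It stands on the table in the yellow handle's swing
- mat_center (a point): centre of the top of the square black rubber mat, 130 x 130 x 4 thick, fixed flat on the table, left or right of the manifold; sides along its x and y axes
- roll_low: roll of clear packing tape lying flat, 100 across, 48 tall, the lower of a stack of two standing on the robot's side of the valves, reaching to z = 96; bystander. Origin: centre of its underside
- roll_top: the same, on top of roll_low; bystander. Origin: centre of its underside
- roll_red: roll of white tape with red stripes lying flat, 100 across, 48 tall, on the side of the table where the mat is not; bystander. Origin: centre of its underside
- carton: small brown carton 70 x 90 x 60 tall behind the blue header pipe; bystander. Origin: centre of its underside
- cutter: orange carton knife lying flat, 150 x 24 x 16 tall; bystander. Origin: middle of its underside
- tape_measure: black tape measure with a yellow disc, 68 x 42 x 34 tall, near the blue handle; bystander. Origin: centre of its underside
- bottle: white bottle with blue label and red cap, 56 across, 180 tall, behind the header pipe; bystander. Origin: centre of its underside
- tape_gun: red and black hand tape dispenser lying on its side, 60 x 200 x 62 tall, behind the header pipe; bystander. Origin: on its underside
Not all that is in view belongs to the job. What is meant by the part that bears mat_center is not brown, and is the smaller of those in its own colour.

How it is judged:
On the way, in this order (a step that is already met when the one before it is completed fails the run):
1. the can stands upright on the mat, let go (x of can_center in the frame of mat_center between -0.042 and 0.042 m and y of can_center in the frame of mat_center between -0.042 and 0.042 m and angle between can_center's own z axis and vertical below 0.1 rad and height (world z) of can_center below 0.095 m and contact force between the fingers and can below 0.1 N), for 0.2 s.
2. the yellow handle is turned to its stop (value of joint valve_yellow above 1.49 rad), for 0.2 s.
3. the hasp lies shut in its catch (value of joint hasp below 0.06 rad), for 0.2 s.
At the end, for the whole second after the job is handed in: Yellow handle within 4.6 degrees of its stop (joint above 1.49), hasp down in its catch (joint below 0.06), can upright, still and let go, wholly on the mat (axis within 42 mm of its centre along each side), blue handle still open (below 0.25) (all of step 1 and value of joint valve_yellow above 1.49 rad and value of joint hasp below 0.06 rad and value of joint valve_blue below 0.25 rad and linear speed of can below 0.02 m/s); the robot touches nothing.
It fails at once if the can is tipped over (angle between can_center's own z axis and vertical above 0.6 rad).
It fails at once if the blue valve is turned (value of joint valve_blue above 0.25 rad).
It fails at once if a bystander is disturbed (moved more than 30 mm) (distance of any of roll_low, roll_top, roll_red, carton, cutter, tape_measure, bottle, tape_gun from where it was at the start of the episode above 0.03 m).
It also fails if it takes over 62 s, if anything falls off the work surface, if the arm or the gripper's body presses on something with over 40 N, if the wrist force passes 120 N, or if a joint passes its speed limit or range.

## Working session

There is one attempt and no reset: what is moved stays moved. The work goes in short steps, Python scripts to look and compute and a tool call to move; the robot and the scene stay as the last step left them, time stands still between calls to the robot, and variables do not carry over. Pictures are saved under pics/ and viewed, at most 10 in all, crops included, and the job is handed in when it is done.

Besides the shell and the picture viewer there is one more tool, called after "Request:" as name(argument=value, ...) on one line, values as JSON. move_arm: Moves the arm, as the interface text tells. Its arguments: {"type":"object","properties":{"commands":{"type":"array"},"grip":{"type":"number"},"grip_force":{"type":"number"}},"required":["commands"]}

```bash
mkdir -p pics
cat > h.py <<'E'
import numpy as np, cv2
from workcell import *
def unproj(cam,px,depth=None,z=None):
    m=camera_model(cam);K=np.array(m["mtx"]);P=np.array(m["pose"])
    d=np.array([(px[0]-K[0,2])/K[0,0],(px[1]-K[1,2])/K[1,1]]);u=d.copy()
    for _ in range(20): u=d/(1+m["k1"]*(u@u))
    r=np.array([u[0],u[1],1.])
    if depth is not None: return P[:3,:3]@(r*depth)+P[:3,3]
    w=P[:3,:3]@r; return P[:3,3]+w*(z-P[2,3])/w[2]
def proj(cam,X):
    m=camera_model(cam);K=np.array(m["mtx"]);P=np.array(m["pose"])
    c=P[:3,:3].T@(np.array(X)-P[:3,3]);u=c[:2]/c[2];u=u*(1+m["k1"]*(u@u))
    return K[:2,:2]@u+K[:2,2]
E
python3 - <<'E'
from h import *
o=get_obs();print(o['ee_pos'],o['ee_rot'],o['width'],o['clock'])
Z=dict(valve_axis=.1,yellow_tip=.1,blue_tip=.1,can_center=.0825,mat_center=.004,hasp_hinge=.118,hasp_end=.19,catch=.114,roll_low=0,roll_red=0,tape_measure=0,cutter=0)
for c in("top","scene"):
    p,d=snapshot(c);cv2.imwrite(f"pics/{c}0.png",p)
    for t in Z:
        for r in place_of(c,t)[:3]:
            print(c,t,round(r["score"],2),np.round(r["position"]),np.round(unproj(c,r["position"],z=Z[t]),3))
    print([ (round(r["score"],2),np.round(r["extent"])) for r in find_in(c,"mat_center")])
E
```

```text
[ 0.14393398 -0.53054622  0.23069806] [-3.11266037e+00 -4.14513629e-01 -2.11921076e-04] 0.08528811745736922 0.0
top valve_axis 0.92 [320. 165.] [0.578 0.066 0.1  ]
top valve_axis 0.58 [309. 207.] [0.459 0.095 0.1  ]
top yellow_tip 0.67 [310. 209.] [0.454 0.093 0.1  ]
top yellow_tip 0.39 [364. 138.] [ 0.66 -0.06  0.1 ]
top yellow_tip 0.22 [207. 187.] [0.512 0.381 0.1  ]
top blue_tip 0.71 [348. 214.] [ 0.439 -0.012  0.1  ]
top can_center 0.69 [290. 190.] [0.509 0.15  0.083]
top mat_center 0.72 [207. 187.] [0.532 0.413 0.004]
top mat_center 0.63 [146. 260.] [0.307 0.583 0.004]
top mat_center 0.61 [244. 291.] [0.22  0.288 0.004]
top hasp_hinge 0.7 [264. 155.] [0.601 0.222 0.118]
top hasp_end 0.66 [260. 150.] [0.593 0.222 0.19 ]
top hasp_end 0.61 [314. 128.] [0.655 0.081 0.19 ]
top catch 0.9 [287. 142.] [0.639 0.159 0.114]
top catch 0.58 [253. 206.] [0.457 0.247 0.114]
top roll_low 0.74 [256. 212.] [0.456 0.258 0.   ]
top roll_red 0.66 [289. 189.] [0.526 0.159 0.   ]
top roll_red 0.55 [481. 191.] [ 0.525 -0.436  0.   ]
top roll_red 0.33 [288. 144.] [0.671 0.167 0.   ]
top tape_measure 0.6
[... 740 characters left out ...]
nter 0.57 [318. 157.] [0.225 0.291 0.004]
scene hasp_hinge 0.94 [381. 180.] [0.597 0.219 0.118]
scene hasp_end 0.57 [384. 160.] [0.598 0.221 0.19 ]
scene catch 0.66 [380. 194.] [0.636 0.166 0.114]
scene roll_low 0.75 [358. 187.] [0.466 0.267 0.   ]
scene roll_red 0.93 [182. 314.] [ 0.539 -0.432  0.   ]
scene tape_measure 0.71 [335. 268.] [ 0.684 -0.058  0.   ]
scene tape_measure 0.68 [268. 223.] [ 0.409 -0.081 -0.   ]
scene tape_measure 0.28 [336. 224.] [0.556 0.069 0.   ]
scene cutter 0.72 [382. 179.] [0.491 0.364 0.   ]
scene cutter 0.7 [296. 208.] [0.411 0.03  0.   ]
[(0.93, array([385., 143.,  59.,  27.])), (0.81, array([407., 181.,  31.,  26.])), (0.76, array([322., 160.,  47.,  24.]))]
```

Run:
```python
import cv2
p=cv2.imread("pics/top0.png")[90:350,100:500]; cv2.imwrite("pics/top0c.png",cv2.resize(p,None,fx=2,fy=2,interpolation=cv2.INTER_CUBIC))
p=cv2.imread("pics/scene0.png")[100:340,140:480]; cv2.imwrite("pics/scene0c.png",cv2.resize(p,None,fx=2.3,fy=2.3,interpolation=cv2.INTER_CUBIC))
```

```text
(no output)
```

View pics/top0c.png

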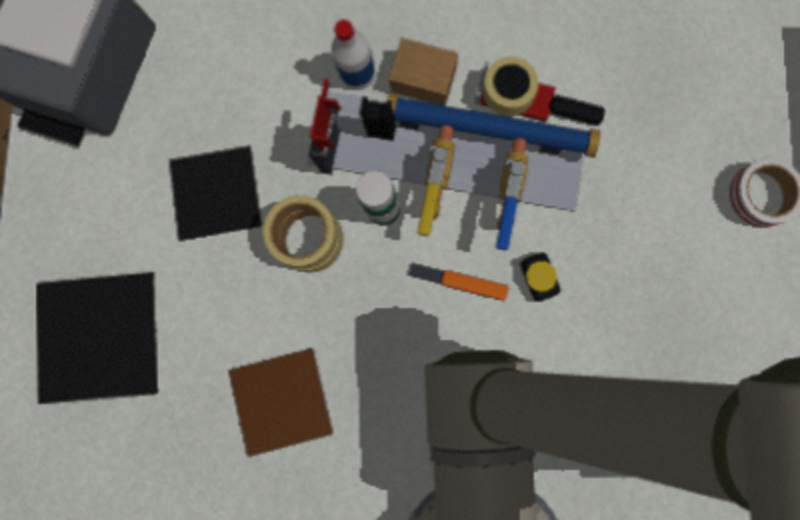

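View pics/scene0c.png

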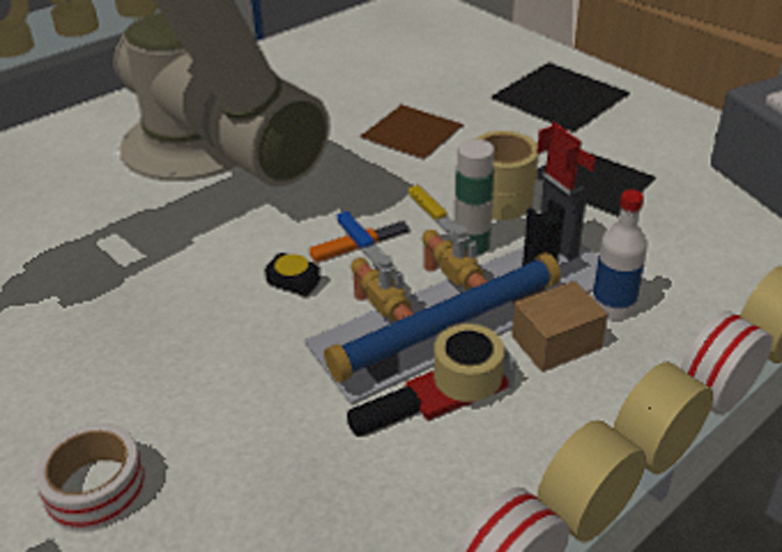

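The two views agree. The smaller black mat is at top-image pixel (207,187), left of the manifold. The can's cap is near (288,185), just to the left of the yellow handle, and the roll stack is at (252,206), between the can and the mat. The hasp leans near (262,150).

Next I'll refine the numbers using depth and a rigid fit of the manifold.

```bash
cat > m.py <<'E'
from h import *
from scipy.optimize import least_squares
obs={'top':{(0,0,100):(320,165),(-115,0,100):(310,209),(-115,-110,100):(348,214),(0,160,118):(264,155),(46,100,114):(287,142)},
'scene':{(0,0,100):(340,200),(-115,0,100):(320,184),(-115,-110,100):(285,191),(0,160,118):(381,180),(46,100,114):(380,194)}}
def W(x,p):
    c,s=np.cos(x[2]),np.sin(x[2]);p=np.array(p)/1e3
    return np.array([x[0]+c*p[0]-s*p[1],x[1]+s*p[0]+c*p[1],p[2]])
f=lambda x:np.concatenate([proj(c,W(x,p))-q for c in obs for p,q in obs[c].items()])
r=least_squares(f,[.575,.07,.2],loss='soft_l1');print(r.x,np.round(r.fun.reshape(-1,2),1).tolist())
p,d=snapshot("top")
pts=np.array([[unproj("top",(u,v),depth=d[v,u]) if d[v,u]>0 else (9,9,9) for u in range(640)] for v in range(400)])
np.save("pts.npy",pts)
def blob(c,R,z0,z1):
    m=(np.hypot(pts[...,0]-c[0],pts[...,1]-c[1])<R)&(pts[...,2]>z0)&(pts[...,2]<z1); q=pts[m]
    lo,hi=q.min(0),q.max(0);print(len(q),np.round((lo+hi)/2,3),np.round(hi-lo,3)); return q
print("can");blob((.51,.15),.06,.15,.18)
print("rolls");blob((.45,.255),.08,.085,.105)
g=p.max(2); m=((g<60)&(pts[...,2]<.02)&(np.hypot(pts[...,0]-.53,pts[...,1]-.41)<.1)).astype(np.uint8)
c=max(cv2.findContours(m,0,2)[0],key=cv2.contourArea); w=np.array([unproj("top",k[0],z=.004)[:2] for k in c],np.float32)
print("mat",cv2.minAreaRect(w))
print("hasp");blob(W(r.x,(0,175,0)),.05,.13,.3)
for s in range(0,1):
  q=pts[(np.hypot(*(np.moveaxis(pts[...,:2]-W(r.x,(0,175,0))[:2],-1,0)))<.06)&(pts[...,2]>.135)]
  c_,s_=np.cos(r.x[2]),np.sin(r.x[2]); e=q-np.array([r.x[0],r.x[1],0]); l=np.c_[c_*e[:,0]+s_*e[:,1],-s_*e[:,0]+c_*e[:,1],e[:,2]]
  print(np.round(l[::max(1,len(l)//15)],3))
for n,P in dict(axis=(0,0,100),tip=(-115,0,100),hinge=(0,160,118),catch=(46,100,114)).items(): print(n,np.round(W(r.x,P),3))
E
python3 m.py
```

```text
[ 0.57114049  0.06828342 -0.19827766] [[-1.2, 2.3], [0.4, -2.1], [1.4, 0.8], [-1.4, -0.5], [0.3, 1.6], [-0.0, 1.2], [-0.2, -2.2], [3.4, 1.7], [3.0, -0.0], [-2.6, 0.9]]Traceback (most recent call last):
  File "m.py", line 11, in <module>
    pts=np.array([[unproj("top",(u,v),depth=d[v,u]) if d[v,u]>0 else (9,9,9) for u in range(640)] for v in range(400)])
                   ~~~~~~^^^^^^^^^^^^^^^^^^^^^^^^^^
  File "h.py", line 4, in unproj
    m=camera_model(cam);K=np.array(m["mtx"]);P=np.array(m["pose"])
ValueError: time passes only in moves, steps and waits
```

```bash
python3 - <<'E'
s=open('h.py').read()
s=s.replace("def unproj","_C={}\n_cm=camera_model\ndef camera_model(c):\n    if c not in _C: _C[c]=_cm(c)\n    return _C[c]\ndef unproj",1)
open('h.py','w').write(s)
E
python3 m.py
```

```text
[ 0.57114049  0.06828342 -0.19827766] [[-1.2, 2.3], [0.4, -2.1], [1.4, 0.8], [-1.4, -0.5], [0.3, 1.6], [-0.0, 1.2], [-0.2, -2.2], [3.4, 1.7], [3.0, -0.0], [-2.6, 0.9]]
can
266 [0.51  0.152 0.162] [0.047 0.045 0.02 ]
rolls
480 [0.464 0.262 0.094] [0.096 0.096 0.019]
mat ((0.5333406925201416, 0.41122350096702576), (0.12833234667778015, 0.12812626361846924), 10.6070556640625)
hasp
260 [0.606 0.221 0.167] [0.085 0.04  0.073]
[[ 0.049  0.162  0.19 ]
 [ 0.032  0.164  0.189]
 [ 0.019  0.159  0.197]
 [ 0.02   0.141  0.198]
 [ 0.019  0.157  0.175]
 [ 0.02   0.147  0.17 ]
 [ 0.006  0.16   0.188]
 [ 0.001  0.159  0.186]
 [-0.002  0.16   0.179]
 [-0.004  0.158  0.168]
 [-0.008  0.159  0.161]
 [-0.01   0.158  0.147]
 [-0.015  0.157  0.146]
 [-0.031  0.142  0.194]
 [-0.033  0.141  0.182]]
axis [0.571 0.068 0.1  ]
tip [0.458 0.091 0.1  ]
hinge [0.603 0.225 0.118]
catch [0.636 0.157 0.114]
```

Request:
move_arm(commands=[[[0.7, -0.72, 0, 0, 0, 0], [0.7, -0.72, 0, 0, 0, 0], [0.7, -0.72, 0, 0, 0, 0], [0.7, -0.72, 0, 0, 0, 0], [0.7, -0.72, 0, 0, 0, 0], [0.7, -0.72, 0, 0, 0, 0], [0.7, -0.72, 0, 0, 0, 0], [0.7, -0.72, 0, 0, 0, 0], [0.7, -0.72, 0, 0, 0, 0], [0.7, -0.72, 0, 0, 0, 0], [0.7, -0.72, 0, 0, 0, 0], [0.7, -0.72, 0, 0, 0, 0], [0.7, -0.72, 0, 0, 0, 0], [0.7, -0.72, 0, 0, 0, 0], [0.7, -0.72, 0, 0, 0, 0], [0, 0, 0, 0, 0, 0.9], [0, 0, 0, 0, 0, 0.9], [0, 0, 0, 0, 0, 0.9], [0, 0, 0, 0, 0, 0.9], [0, 0, 0, 0, 0, 0.9]]], grip=1, grip_force=40)

```text
clock: 3.5
ee_pos: [0.3632, -0.1356, 0.2314]
ee_rot: [3.124, -0.33, 0.0]
force: [0.2, 0.6, -0.3]
width: 0.0853
grasp_force: 0.0
```

```bash
cat >> h.py <<'E'
from scipy.spatial.transform import Rotation as Ro
def to(*T):
    o=get_obs();R=Ro.from_rotvec(o["ee_rot"]);p=np.array(o["ee_pos"])
    m=R.as_matrix();print("clk",round(o['clock'],2),"pos",np.round(p,4),"heading",round(np.arctan2(m[1,0],m[0,0]),3),"zax",np.round(m[:,2],3),"q",np.round(o['q'],2),"F",np.round(o['force'],1),"w",round(o['width'],4),round(o['grasp_force'],1))
    for t in T:
        print("->",np.round(t,3),"units(3cm)",np.round(R.inv().apply(np.array(t)-p)/.03,2)); p=np.array(t)
def M(X,Y,Z,x=(.5711,.0683,-.198)):
    c,s=np.cos(x[2]),np.sin(x[2]); return [x[0]+(c*X-s*Y)/1e3,x[1]+(s*X+c*Y)/1e3,Z/1e3]
E
python3 -c "
from h import *
to((.51,.152,.23),(.51,.152,.129),(.51,.152,.25),(.533,.411,.25),(.533,.411,.135))"
```

```text
clk 3.5 pos [ 0.3632 -0.1356  0.2314] heading -0.21 zax [ 0. -0. -1.] q [-0.67  0.09  1.7   0.    1.35  1.12] F [ 0.2  0.6 -0.3] w 0.0853 0.0
-> [0.51  0.152 0.23 ] units(3cm) [  2.79 -10.4    0.05]
-> [0.51  0.152 0.129] units(3cm) [-0.   -0.    3.37]
-> [0.51  0.152 0.25 ] units(3cm) [ 0.    0.   -4.03]
-> [0.533 0.411 0.25 ] units(3cm) [-1.05 -8.6  -0.  ]
-> [0.533 0.411 0.135] units(3cm) [-0.   -0.    3.83]
```

Request:
move_arm(commands=[[[0.215, -0.8, 0, 0, 0, 0], [0.215, -0.8, 0, 0, 0, 0], [0.215, -0.8, 0, 0, 0, 0], [0.215, -0.8, 0, 0, 0, 0], [0.215, -0.8, 0, 0, 0, 0], [0.215, -0.8, 0, 0, 0, 0], [0.215, -0.8, 0, 0, 0, 0], [0.215, -0.8, 0, 0, 0, 0], [0.215, -0.8, 0, 0, 0, 0], [0.215, -0.8, 0, 0, 0, 0], [0.215, -0.8, 0, 0, 0, 0], [0.215, -0.8, 0, 0, 0, 0], [0.215, -0.8, 0, 0, 0, 0], [0, 0, 0, 0, 0, 0], [0, 0, 0, 0, 0, 0]]])

```text
clock: 5.0
ee_pos: [0.509, 0.1525, 0.2311]
ee_rot: [3.125, -0.322, -0.001]
force: [0.6, 0.3, 0.1]
width: 0.0851
grasp_force: 0.0
```

```bash
python3 -c "
from h import *
p,d=snapshot('wrist');cv2.imwrite('pics/w1.png',p)
to((.51,.152,.129))
print(proj('wrist',(.51,.152,.165)))
for r in place_of('wrist','can_center')[:2]: print(r,unproj('wrist',r['position'],z=.0825))
for t,z in(('yellow_tip',.1),('valve_axis',.1),('blue_tip',.1)):
  for r in place_of('wrist',t)[:2]: print(t,r,unproj('wrist',r['position'],z=z))
"
```

```text
clk 5.05 pos [0.5089 0.1521 0.2312] heading -0.206 zax [-0. -0. -1.] q [ 0.07  0.35  1.35 -0.    1.45  1.84] F [-0.2 -0.2 -0.2] w 0.0855 0.0
-> [0.51  0.152 0.129] units(3cm) [ 0.04 -0.01  3.41]
[315.30917938 217.27397823]
{'position': [395.1, 231.4], 'score': 0.34} [0.44929552 0.08730584 0.0825    ]
yellow_tip {'position': [396.8, 232.3], 'score': 0.59} [0.45647871 0.08880066 0.1       ]
valve_axis {'position': [407.0, 98.9], 'score': 0.86} [0.56869016 0.06573623 0.1       ]
blue_tip {'position': [515.1, 225.6], 'score': 0.6} [ 0.44029345 -0.01831115  0.1       ]
```

View pics/w1.png

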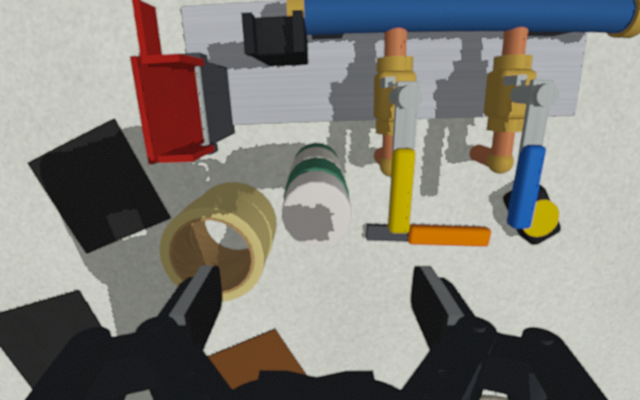

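The cap sits at about (316,213), matching the predicted (315,217). The handle's measured tip and axis also agree to 2–3 mm, so I'll descend and grip the cap.

Request:
move_arm(commands=[[[0, 0, 0.7, 0, 0, 0], [0, 0, 0.7, 0, 0, 0], [0, 0, 0.7, 0, 0, 0], [0, 0, 0.7, 0, 0, 0], [0, 0, 0.6, 0, 0, 0], [0, 0, 0, 0, 0, 0]]])

```text
clock: 5.85
ee_pos: [0.5081, 0.152, 0.1276]
ee_rot: [3.124, -0.325, -0.006]
force: [1.2, -0.1, 0.4]
width: 0.0854
grasp_force: 0.0
```

Request:
move_arm(commands=[[[0, 0, 0, 0, 0, 0], [0, 0, 0, 0, 0, 0], [0, 0, 0, 0, 0, 0], [0, 0, 0, 0, 0, 0], [0, 0, 0, 0, 0, 0], [0, 0, 0, 0, 0, 0], [0, 0, 0, 0, 0, 0], [0, 0, 0, 0, 0, 0]]], grip=-1, grip_force=40)

```text
clock: 6.65
ee_pos: [0.5097, 0.1525, 0.1306]
ee_rot: [-3.125, 0.324, -0.004]
force: [-1.0, -1.9, 5.4]
width: 0.0473
grasp_force: 41.1
```

```bash
python3 -c "
from h import *
to()"
```

```text
clk 6.65 pos [0.5097 0.1525 0.1306] heading -0.206 zax [ 0.002 -0.    -1.   ] q [ 0.07  0.45  1.51 -0.    1.19  1.85] F [-1.  -1.9  5.4] w 0.0473 41.1
```

Request:
move_arm(commands=[[[0, 0, -0.5, 0, 0, 0], [0, 0, -0.8, 0, 0, 0], [0, 0, -0.8, 0, 0, 0], [0, 0, -0.8, 0, 0, 0], [0, 0, -0.8, 0, 0, 0], [0, 0, -0.4, 0, 0, 0], [0, 0, 0, 0, 0, 0], [0, 0, 0, 0, 0, 0]]])

```text
clock: 7.45
ee_pos: [0.5088, 0.1525, 0.2517]
ee_rot: [3.125, -0.324, -0.002]
force: [0.4, 0.1, -3.0]
width: 0.0472
grasp_force: 41.8
```

Request:
move_arm(commands=[[[-0.04, -0.3, 0, 0, 0, 0], [-0.07, -0.6, 0, 0, 0, 0], [-0.09, -0.75, 0, 0, 0, 0], [-0.09, -0.75, 0, 0, 0, 0], [-0.09, -0.75, 0, 0, 0, 0], [-0.09, -0.75, 0, 0, 0, 0], [-0.09, -0.75, 0, 0, 0, 0], [-0.09, -0.75, 0, 0, 0, 0], [-0.09, -0.75, 0, 0, 0, 0], [-0.09, -0.75, 0, 0, 0, 0], [-0.09, -0.75, 0, 0, 0, 0], [-0.07, -0.6, 0, 0, 0, 0], [-0.04, -0.3, 0, 0, 0, 0], [0, 0, 0, 0, 0, 0], [0, 0, 0, 0, 0, 0]]])

```text
clock: 8.95
ee_pos: [0.5314, 0.4095, 0.2518]
ee_rot: [3.124, -0.324, -0.001]
force: [-0.5, -0.7, -2.9]
width: 0.0468
grasp_force: 41.9
```

```bash
python3 -c "
from h import *
to((.533,.411,.25),(.533,.411,.1345))
p,d=snapshot('wrist');cv2.imwrite('pics/w2.png',p)
print([proj('wrist',(.533+a,.411+b,.004)).round() for a,b in((0,0),(.065,0),(0,.065))])
for r in place_of('wrist','mat_center')[:3]: print(r,unproj('wrist',r['position'],z=.004))
"
```

```text
clk 8.95 pos [0.5314 0.4095 0.2518] heading -0.207 zax [-0.001 -0.001 -1.   ] q [ 0.48  0.6   0.87 -0.    1.68  2.26] F [-0.5 -0.7 -2.9] w 0.0468 41.9
-> [0.533 0.411 0.25 ] units(3cm) [ 0.04 -0.06  0.06]
-> [0.533 0.411 0.134] units(3cm) [ 0.   -0.    3.85]
[array([314., 162.]), array([302., 107.]), array([261., 173.])]
{'position': [313.1, 159.6], 'score': 0.96} [0.53627738 0.41134194 0.004     ]
```

View pics/w2.png

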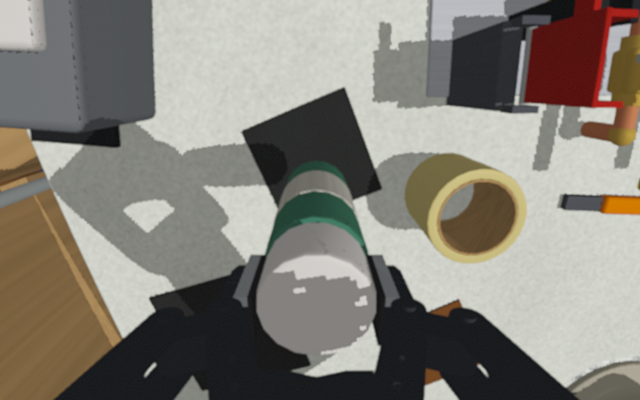

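The mat centre is at about (313,160), as predicted. The can hangs upright and the rolls at (470,215) haven't moved, so I'll lower it.

Request:
move_arm(commands=[[[0.1, -0.05, 0.5, 0, 0, 0], [0, 0, 0.7, 0, 0, 0], [0, 0, 0.7, 0, 0, 0], [0, 0, 0.7, 0, 0, 0], [0, 0, 0.5, 0, 0, 0], [0, 0, 0.3, 0, 0, 0], [0, 0, 0.15, 0, 0, 0], [0, 0, 0.15, 0, 0, 0], [0, 0, 0.1, 0, 0, 0], [0, 0, 0, 0, 0, 0], [0, 0, 0, 0, 0, 0]]])

```text
clock: 10.15
ee_pos: [0.5349, 0.4108, 0.1388]
ee_rot: [-3.124, 0.324, -0.001]
force: [-0.6, 0.5, -2.4]
width: 0.0469
grasp_force: 42.0
```

Request:
move_arm(commands=[[[0, 0, 0.06, 0, 0, 0], [0, 0, 0.05, 0, 0, 0], [0, 0, 0, 0, 0, 0], [0, 0, 0, 0, 0, 0]]])

```text
clock: 10.55
ee_pos: [0.5348, 0.4108, 0.135]
ee_rot: [3.125, -0.324, -0.0]
force: [0.7, 0.9, -1.6]
width: 0.0476
grasp_force: 42.0
```

Request:
move_arm(commands=[[[0, 0, 0.04, 0, 0, 0], [0, 0, 0, 0, 0, 0], [0, 0, 0, 0, 0, 0]]])

```text
clock: 10.85
ee_pos: [0.535, 0.4108, 0.1347]
ee_rot: [-3.124, 0.324, -0.002]
force: [-1.5, -1.1, 5.5]
width: 0.0471
grasp_force: 42.5
```

Request:
move_arm(commands=[[[0, 0, 0, 0, 0, 0], [0, 0, 0, 0, 0, 0], [0, 0, 0, 0, 0, 0], [0, 0, 0, 0, 0, 0], [0, 0, 0, 0, 0, 0], [0, 0, 0, 0, 0, 0], [0, 0, 0, 0, 0, 0]]], grip=1)

```text
clock: 11.55
ee_pos: [0.5348, 0.4108, 0.1338]
ee_rot: [3.125, -0.324, -0.0]
force: [0.2, -1.3, -0.2]
width: 0.0857
grasp_force: 0.0
```

Request:
move_arm(commands=[[[0, 0, -0.4, 0, 0, 0], [0, 0, -0.8, 0, 0, 0], [0, 0, -0.8, 0, 0, 0], [0, 0, -0.8, 0, 0, 0], [0, 0, -0.6, 0, 0, 0], [0, 0, 0, 0, 0, 0]]])

```text
clock: 12.15
ee_pos: [0.5355, 0.4112, 0.2396]
ee_rot: [-3.121, 0.323, -0.008]
force: [0.4, -0.1, 0.7]
width: 0.0854
grasp_force: 0.0
```

```bash
python3 -c "
from h import *
p,d=snapshot('top')
pts=np.array([unproj('top',(u,v),depth=d[v,u]) for u in range(150,260) for v in range(140,240) if d[v,u]>0])
q=pts[(np.hypot(pts[:,0]-.535,pts[:,1]-.411)<.045)&(pts[:,2]>.155)&(pts[:,2]<.18)]
print(len(q),(q.min(0)+q.max(0))/2,q.max(0)-q.min(0))
to(M(-85,-45,235),M(-85,-45,88))
"
```

```text
119 [0.52865255 0.40477009 0.16476463] [0.03207979 0.03486059 0.019234  ]
clk 12.2 pos [0.535  0.4109 0.2373] heading -0.206 zax [ 0.003  0.001 -1.   ] q [0.48 0.61 0.89 0.   1.64 2.26] F [ 0.3 -0.8 -0.9] w 0.0855 0.0
-> [0.479 0.041 0.235] units(3cm) [ 0.7  12.46  0.06]
-> [0.479 0.041 0.088] units(3cm) [-0.01  0.01  4.9 ]
```

Request:
move_arm(commands=[[[0.02, 0.4, 0, 0, 0, 0], [0.05, 0.83, 0, 0, 0, 0], [0.05, 0.83, 0, 0, 0, 0], [0.05, 0.83, 0, 0, 0, 0], [0.05, 0.83, 0, 0, 0, 0], [0.05, 0.83, 0, 0, 0, 0], [0.05, 0.83, 0, 0, 0, 0], [0.05, 0.83, 0, 0, 0, 0], [0.05, 0.83, 0, 0, 0, 0], [0.05, 0.83, 0, 0, 0, 0], [0.05, 0.83, 0, 0, 0, 0], [0.05, 0.83, 0, 0, 0, 0], [0.05, 0.83, 0, 0, 0, 0], [0.05, 0.83, 0, 0, 0, 0], [0.05, 0.83, 0, 0, 0, 0], [0.02, 0.45, 0, 0, 0, 0], [0, 0, 0, 0, 0, 0], [0, 0, 0, 0, 0, 0]]], grip=-1)

```text
clock: 14.0
ee_pos: [0.4798, 0.0405, 0.2355]
ee_rot: [-3.124, 0.324, 0.001]
force: [0.3, 0.9, 0.6]
width: 0.0001
grasp_force: 0.0
```

```bash
python3 -c "
from h import *
a=[(-(75*np.cos(t)+25*np.sin(t)),75*np.sin(t)-25*np.cos(t)) for t in np.radians([0,15,30,45,60,75,90,96])]
to(M(-85,-45,235),M(-85,-45,88),*[M(x,y,88) for x,y in a])
p,d=snapshot('top');
pts=np.array([unproj('top',(u,v),depth=d[v,u]) for u in range(150,260) for v in range(140,240) if d[v,u]>0])
q=pts[(np.hypot(pts[:,0]-.535,pts[:,1]-.411)<.045)&(pts[:,2]>.155)&(pts[:,2]<.18)]
print(len(q),(q.min(0)+q.max(0))/2,q.max(0)-q.min(0))
"
```

```text
clk 14.0 pos [0.4798 0.0405 0.2355] heading -0.207 zax [-0.001  0.    -1.   ] q [-0.16  0.26  1.47  0.    1.41  1.61] F [0.3 0.9 0.6] w 0.0001 0.0
-> [0.479 0.041 0.235] units(3cm) [-0.03 -0.01  0.02]
-> [0.479 0.041 0.088] units(3cm) [0.  0.  4.9]
-> [0.493 0.059 0.088] units(3cm) [ 0.33 -0.67  0.  ]
-> [0.493 0.079 0.088] units(3cm) [-0.14 -0.67  0.  ]
-> [0.498 0.099 0.088] units(3cm) [ 0.04 -0.69  0.  ]
-> [0.509 0.117 0.088] units(3cm) [ 0.22 -0.65  0.  ]
-> [0.523 0.131 0.088] units(3cm) [ 0.38 -0.57 -0.  ]
-> [0.541 0.142 0.088] units(3cm) [ 0.52 -0.46 -0.  ]
-> [0.561 0.147 0.088] units(3cm) [ 0.62 -0.31 -0.  ]
-> [0.57  0.147 0.088] units(3cm) [ 0.27 -0.08 -0.  ]
285 [0.53598929 0.4100401  0.16553818] [0.04631136 0.04666012 0.01969755]
```

The can is standing upright at (.536,.410), well within the mat. Next I'll go down beside the yellow handle.

Request:
move_arm(commands=[[[0, 0, 0.8, 0, 0, 0], [0, 0, 0.8, 0, 0, 0], [0, 0, 0.8, 0, 0, 0], [0, 0, 0.8, 0, 0, 0], [0, 0, 0.8, 0, 0, 0], [0, 0, 0.6, 0, 0, 0], [0, 0, 0.3, 0, 0, 0], [0, 0, 0, 0, 0, 0], [0.3, -0.3, 0, 0, 0, 0], [0, -0.35, 0, 0, 0, 0], [-0.07, -0.33, 0, 0, 0, 0], [-0.07, -0.33, 0, 0, 0, 0], [0.02, -0.35, 0, 0, 0, 0], [0.02, -0.35, 0, 0, 0, 0]]])

```text
clock: 15.45
ee_pos: [0.4981, 0.0979, 0.0895]
ee_rot: [3.123, -0.323, 0.002]
force: [-0.7, -7.3, -0.5]
width: -0.0003
grasp_force: 2.8
```

```bash
cat > a.py <<'E'
from h import *
import sys
a=[(-(75*np.cos(t)+25*np.sin(t)),75*np.sin(t)-25*np.cos(t)) for t in np.radians([float(v) for v in sys.argv[1:]])]
to(*[M(x,y,88) for x,y in a])
E
python3 a.py 30 45 60 75 90 96
```

```text
clk 15.45 pos [0.4981 0.0979 0.0895] heading -0.206 zax [ 0.001 -0.002 -1.   ] q [-0.04  0.46  1.63 -0.    1.05  1.74] F [-0.7 -7.3 -0.5] w -0.0003 2.8
-> [0.498 0.099 0.088] units(3cm) [-0.   -0.04  0.05]
-> [0.509 0.117 0.088] units(3cm) [ 0.22 -0.65 -0.  ]
-> [0.523 0.131 0.088] units(3cm) [ 0.38 -0.57 -0.  ]
-> [0.541 0.142 0.088] units(3cm) [ 0.52 -0.45 -0.  ]
-> [0.561 0.147 0.088] units(3cm) [ 0.62 -0.31  0.  ]
-> [0.57  0.147 0.088] units(3cm) [ 0.27 -0.08  0.  ]
```

Handle is turning (7 N). I'll continue the arc.

Request:
move_arm(commands=[[[0.11, -0.33, 0, 0, 0, 0], [0.11, -0.33, 0, 0, 0, 0], [0.19, -0.28, 0, 0, 0, 0], [0.19, -0.28, 0, 0, 0, 0], [0.26, -0.22, 0, 0, 0, 0], [0.26, -0.22, 0, 0, 0, 0], [0.31, -0.15, 0, 0, 0, 0], [0.31, -0.15, 0, 0, 0, 0], [0, 0, 0, 0, 0, 0]]])

```text
clock: 16.35
ee_pos: [0.5609, 0.1454, 0.0888]
ee_rot: [3.125, -0.323, -0.001]
force: [-0.2, -0.1, 0.5]
width: 0.0
grasp_force: 0.0
```

```bash
python3 a.py 96; python3 -c "
from h import *
p,d=snapshot('scene')
for t in('yellow_tip',):
  for r in place_of('scene',t)[:2]: print(r,unproj('scene',r['position'],z=.1))
print(M(0,115,100))"
```

```text
clk 16.35 pos [0.5609 0.1454 0.0888] heading -0.206 zax [-0.001 -0.    -1.   ] q [ 0.05  0.57  1.42 -0.    1.15  1.83] F [-0.2 -0.1  0.5] w 0.0 0.0
-> [0.57  0.147 0.088] units(3cm) [ 0.27 -0.12  0.03]
[np.float64(0.5937215121848746), np.float64(0.18105312495212528), 0.1]
```

Request:
move_arm(commands=[[[0.15, 0, 0, 0, 0, 0], [0.15, 0, 0, 0, 0, 0], [0.1, 0, 0, 0, 0, 0], [0, 0, 0, 0, 0, 0]]])

```text
clock: 16.85
ee_pos: [0.5644, 0.1449, 0.0889]
ee_rot: [-3.124, 0.321, 0.031]
force: [-37.2, 9.6, 21.1]
width: -0.0001
grasp_force: 19.3
```

Request:
move_arm(commands=[[[-0.4, 0, 0, 0, 0, 0], [-0.5, 0, 0, 0, 0, 0], [0, 0, -0.8, 0, 0, 0], [0, 0, -0.8, 0, 0, 0], [0, 0, -0.8, 0, 0, 0], [0, 0, -0.8, 0, 0, 0], [0, 0, -0.8, 0, 0, 0], [0, 0, -0.8, 0, 0, 0], [0, 0, 0, 0, 0, 0]]])

```text
clock: 17.75
ee_pos: [0.5476, 0.148, 0.2365]
ee_rot: [-3.124, 0.323, -0.012]
force: [-0.7, 0.4, 0.9]
width: 0.0001
grasp_force: 0.0
```

```bash
python3 -c "
from h import *
to(M(-80,75,235),M(-80,215,235),M(0,215,235),M(0,195,170))
p,d=snapshot('wrist');cv2.imwrite('pics/w3.png',p)
for t,z in(('yellow_tip',.1),('valve_axis',.1),('hasp_hinge',.118),('hasp_end',.198)):
  for r in place_of('wrist',t)[:2]: print(t,r,unproj('wrist',r['position'],z=z))
print(M(0,115,100),M(0,0,0),M(0,160,0))"
```

```text
clk 17.75 pos [0.5476 0.148  0.2365] heading -0.206 zax [ 0.007  0.001 -1.   ] q [0.06 0.4  1.24 0.   1.49 1.83] F [-0.7  0.4  0.9] w 0.0001 0.0
-> [0.507 0.158 0.235] units(3cm) [-1.38 -0.04  0.04]
-> [0.535 0.295 0.235] units(3cm) [-0.04 -4.67  0.01]
-> [0.613 0.279 0.235] units(3cm) [ 2.67 -0.02  0.02]
-> [0.609 0.259 0.17 ] units(3cm) [-0.01  0.67  2.17]
yellow_tip {'position': [270.1, 152.3], 'score': 0.66} [0.58669701 0.17813231 0.1       ]
valve_axis {'position': [405.5, 146.6], 'score': 0.81} [0.56855761 0.06718566 0.1       ]
hasp_hinge {'position': [208.7, 154.8], 'score': 0.97} [0.59737777 0.22267174 0.118     ]
hasp_hinge {'position': [160.7, 181.6], 'score': 0.17} [0.5847685  0.26771593 0.118     ]
hasp_end {'position': [162.5, 182.8], 'score': 0.89} [0.5966237  0.22436506 0.198     ]
[np.float64(0.5937215121848746), np.float64(0.18105312495212528), 0.1] [np.float64(0.5711), np.float64(0.0683), 0.0] [np.float64(0.6025734082572168), np.float64(0.22517391297686992), 0.0]
```

View pics/w3.png

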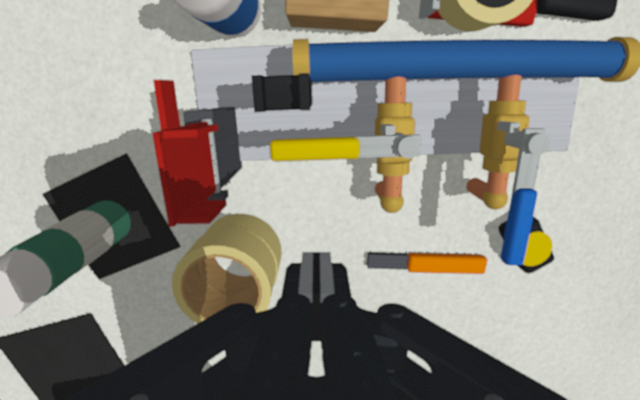

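The yellow handle now lies across its pipe, with its tip at (272,150) and its axis at (405,147), about 88–89°. The blue handle is still open, and the can stands on the mat. The hasp at (190,170) is still up, so I'll go over and behind it.

Request:
move_arm(commands=[[[0.1, -0.39, 0, 0, 0, 0], [0.2, -0.79, 0, 0, 0, 0], [0.2, -0.79, 0, 0, 0, 0], [0.2, -0.79, 0, 0, 0, 0], [0.2, -0.79, 0, 0, 0, 0], [0.2, -0.79, 0, 0, 0, 0], [0.1, -0.39, 0, 0, 0, 0], [0, 0, 0.6, 0, 0, 0], [0, 0, 0.8, 0, 0, 0], [0, 0, 0.7, 0, 0, 0], [0, 0, 0.2, 0, 0, 0], [0, 0, 0, 0, 0, 0], [0, 0, 0, 0, 0, 0]]])

```text
clock: 19.3
ee_pos: [0.6113, 0.2797, 0.1648]
ee_rot: [-3.124, 0.323, -0.002]
force: [0.2, -0.8, 0.5]
width: 0.0001
grasp_force: 0.0
```

```bash
cat > b.py <<'E'
from h import *
x=(.569,.067,-.19)
L=[]
for t in map(float,__import__('sys').argv[1:]):
    a=np.radians(t); r=55
    # contact at r along plate, finger 29 wide (Y), tip: offset along +normal: Y by 14.5*sin, Z down 0 at flat
    Y=160-r*np.cos(a)+(2+14.5)*np.sin(a); Z=118+r*np.sin(a)+2*np.cos(a)-12*np.sin(a); L.append(M(0,Y,Z,x))
to(*L)
E
python3 b.py 90 75 60 45 30 15 0
```

```text
clk 19.3 pos [0.6113 0.2797 0.1648] heading -0.206 zax [ 0.002  0.    -1.   ] q [0.25 0.64 1.03 0.   1.47 2.03] F [ 0.2 -0.8  0.5] w 0.0001 0.0
-> [0.602 0.24  0.161] units(3cm) [-0.02  1.35  0.13]
-> [0.6   0.226 0.16 ] units(3cm) [0.01 0.49 0.03]
-> [0.597 0.211 0.156] units(3cm) [0.01 0.5  0.13]
-> [0.594 0.197 0.15 ] units(3cm) [0.01 0.47 0.21]
-> [0.592 0.185 0.141] units(3cm) [0.01 0.41 0.29]
-> [0.59  0.176 0.131] units(3cm) [0.   0.32 0.34]
-> [0.589 0.17  0.12 ] units(3cm) [0.   0.21 0.37]
```

Request:
move_arm(commands=[[[0, 0.45, 0, 0, 0, 0], [0, 0.45, 0.06, 0, 0, 0], [0, 0.45, 0.07, 0, 0, 0], [0, 0.25, 0.02, 0, 0, 0], [0, 0.25, 0.02, 0, 0, 0], [0, 0.25, 0.06, 0, 0, 0], [0, 0.25, 0.06, 0, 0, 0], [0, 0.24, 0.1, 0, 0, 0], [0, 0.24, 0.1, 0, 0, 0], [0, 0.2, 0.15, 0, 0, 0], [0, 0.2, 0.15, 0, 0, 0], [0, 0.16, 0.17, 0, 0, 0], [0, 0.16, 0.17, 0, 0, 0], [0, 0.1, 0.18, 0, 0, 0], [0, 0.1, 0.18, 0, 0, 0], [0, 0, 0, 0, 0, 0]]])

```text
clock: 20.9
ee_pos: [0.5879, 0.1695, 0.12]
ee_rot: [-3.123, 0.323, -0.002]
force: [-1.1, 3.2, 7.0]
width: -0.0001
grasp_force: 3.6
```

```bash
python3 b.py 0
```

```text
clk 20.9 pos [0.5879 0.1695 0.12  ] heading -0.206 zax [ 0.001  0.001 -1.   ] q [0.09 0.58 1.29 0.   1.27 1.86] F [-1.1  3.2  7. ] w -0.0001 3.6
-> [0.589 0.17  0.12 ] units(3cm) [ 0.03 -0.02 -0.  ]
```

Force is up 7 N at plate height. I'll press a little further to seat it.

Request:
move_arm(commands=[[[0, 0.1, 0.08, 0, 0, 0], [0, 0, 0.08, 0, 0, 0], [0, 0, 0, 0, 0, 0], [0, 0, 0, 0, 0, 0]]])

```text
clock: 21.3
ee_pos: [0.5881, 0.1693, 0.1193]
ee_rot: [-3.119, 0.321, -0.011]
force: [-9.2, 13.5, 33.4]
width: -0.0001
grasp_force: 16.5
```

Firm stop at 0.119 with 33 N, so the hasp is down. I'll lift off and check.

Request:
move_arm(commands=[[[0, 0, -0.3, 0, 0, 0], [0, 0, -0.7, 0, 0, 0], [0, 0, -0.8, 0, 0, 0], [0, 0, -0.8, 0, 0, 0], [0, 0, -0.8, 0, 0, 0], [-0.8, 0, 0, 0, 0, 0], [-0.8, 0, 0, 0, 0, 0], [-0.8, 0, 0, 0, 0, 0], [-0.8, 0, 0, 0, 0, 0], [0, 0, 0, 0, 0, 0], [0, 0, 0, 0, 0, 0]]])

```text
clock: 22.4
ee_pos: [0.4934, 0.1858, 0.2163]
ee_rot: [3.125, -0.323, 0.001]
force: [0.1, -0.5, 0.1]
width: -0.0
grasp_force: 0.0
```

```bash
python3 -c "
from h import *
to()
p,d=snapshot('wrist');cv2.imwrite('pics/w4.png',p)
x=(.569,.067,-.19)
for Y in (150,130,110,90,84):
  l=[]
  for X in(-22,-12,12,22):
    u,v=np.round(proj('wrist',M(X,Y,120,x))).astype(int); l.append(unproj('wrist',(u,v),depth=d[v,u])[2].round(4))
  print(Y,l)
"
```

```text
clk 22.4 pos [0.4934 0.1858 0.2163] heading -0.206 zax [ 0. -0. -1.] q [ 0.14  0.35  1.39 -0.    1.4   1.91] F [ 0.1 -0.5  0.1] w -0.0 0.0
150 [np.float64(0.1199), np.float64(0.1187), np.float64(0.1196), np.float64(0.1195)]
130 [np.float64(0.1204), np.float64(0.1193), np.float64(0.1194), np.float64(0.1187)]
110 [np.float64(0.1186), np.float64(0.1201), np.float64(0.1198), np.float64(0.1195)]
90 [np.float64(0.1186), np.float64(0.1187), np.float64(0.1201), np.float64(0.1185)]
84 [np.float64(0.1199), np.float64(0.1197), np.float64(0.12), np.float64(0.1191)]
```

View pics/w4.png

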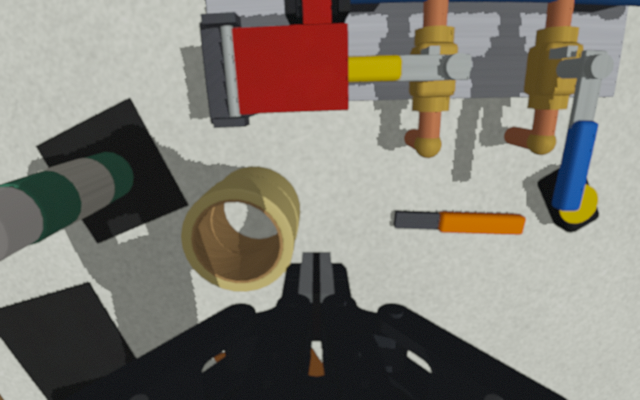

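The hasp at (290,68) lies level at 0.1195 m over the crosswise yellow handle, with its tab in the catch at about (318,10). The can is on the mat, the blue handle is open, and nothing else has been moved.

```bash
python3 -c "
from workcell import *
print(hand_in())"
```

```text
the job is handed in; nothing more can be done
None
```

I handed the job in at about 22 s of the 62 s allowed, with no verdict returned: the can is upright on the smaller black mat, the yellow handle is across its pipe at its stop, the hasp is level in its catch, the blue valve is still open, and no bystander looked moved in the last picture.

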